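# Lay the hairnet carton down in its taped place

### The job

The hairnet carton stands on end just outside the taped rectangle, its plain broad side towards the tape. Slide it, still upright, until its leading bottom edge is a little way inside the rectangle (just past the near strip of tape), then push it near the top so that it topples forward and ends lying flat with its pull-out opening upward, wholly inside the rectangle. Only push it, never pick it up, and leave the bottle, the bowl, the cutter plate and the jar where they stand.

Things in the scene. Friction and masses are not known exactly. Their poses are not given: they have to be found in the camera images.
- carton: closed cardboard carton, 0.13 to 0.24 kg, 55 mm thick (its x) x 90 wide (y) x 150 tall (z), standing on its 55 x 90 mm end; origin: centre of that end's underside. Its -x broad face has a white panel with a black oval opening (flush, 62 x 26 mm, centred 65 mm up); its +x broad face is plain and looks along zone x within 7 degrees
- zone: flat rectangle of yellow and green striped tape on the steel counter, under 1 mm high, nothing to catch on. 220 mm (its x) x 170 mm (y) inside the tape; tape 20 mm wide. Origin: its centre, on the counter; x points away from the carton, z up. The near strip's inner edge is at x = -110 mm; the carton's leading bottom edge starts 30 to 70 mm before it, within 14 mm of the x axis
- foot_edge (a point): middle of the carton's leading bottom edge, about which it topples, at (27.5, 0, 0) mm in the carton's frame. Lying, the carton covers 150 mm forward from here, so this edge belongs 0 to 70 mm inside the near strip, best about 30 mm
- foot_left (a point): the left corner of the carton's foot on its plain (+x) broad face, at (27.5, 45, 0) mm in the carton's frame
- foot_right (a point): the right corner of the carton's foot on its plain (+x) broad face, at (27.5, -45, 0) mm in the carton's frame
- top_left (a point): the left corner of the carton's top on its plain (+x) broad face, at (27.5, 45, 150) mm in the carton's frame
- top_right (a point): the right corner of the carton's top on its plain (+x) broad face, at (27.5, -45, 150) mm in the carton's frame
- middle (a point): centre of the carton, 75 mm above its foot. Pushed below about 30 mm the carton slides; pushed above about 110 mm it tips. A gripper's body can meet the carton's top while straight-down fingertips push low: tilt the tool some 30 degrees so that the tips lead, or push with the outside of an open finger
- bottle: bystander: white plastic bottle standing beyond the far end of the rectangle, 60 mm diameter, 170 mm tall; origin centre of its underside
- bowl: bystander: small steel bowl, 100 mm across, 45 mm tall, beside the rectangle on its -y side; origin centre of its underside
- cutter_plate: bystander: grinder cutter plate, a dark steel disc 70 mm across, 10 mm thick, lying flat beside the rectangle on its -y side, near the carton's end; origin centre of its underside
- jar: bystander: small brown glass jar with a steel lid, 54 mm diameter, 75 mm tall, beside the rectangle on its +y side; origin centre of its underside

How it is judged:
By the outcome, as a careful person would: the job done as asked, in the order asked, and still so for the second after the job is handed in, with the robot touching nothing.
It also fails if it takes over 48 s, if anything falls off the work surface, if the arm or the gripper's body presses on something with over 40 N, if the wrist force passes 120 N, or if a joint passes its speed limit or range.

### The arm

A 6-joint arm with a two-finger parallel gripper is mounted at the origin on the work surface. World frame = base frame: x ahead of the robot, y to its left, z up, the work surface at z = 0. Lengths are in mm, angles in degrees, forces in N, time in s.
With the tool pointing down it reaches from about 275 to 850 mm from the base axis. Payload 19 kg.
Tool frame: the origin (TCP) lies at the very end of the fingers, on their centre line; the grasp point (between the pads) lies 19 mm behind it (env.tcp_to_grasp is the distance from the TCP to the grasp point, in mm); z points along the fingers, y is the line along which they close (so a half turn about z gives the same grasp; the last joint's range is limited). The gripper opens to 85 mm and grips with 20 to 120 N. Pads are 22 mm wide; open, the fingers measure 114 mm over their backs; the gripper's body (76 mm by 85 mm) begins 54 mm behind the grasp point. The pads swing forward as they close: fully open they stand 13 mm farther back than shut.
Start: joints at [57.296, 8.623, 82.357, -0, 89.026, -7.678], TCP at [243.249, 520.98, 231.267] pointing down, gripper open.
Joint ranges: [-160.23, 160.23], [-39.13, 120.54], [6.94, 153.29], [-79.49, 259.48], [9.18, 160.14], [-161.06, 161.06]. Speed limits (degrees/s): [108.29, 108.29, 127.2, 172.46, 172.46, 172.46].

### API

Orientations are given as [roll, pitch, yaw] about the fixed x, y, z axes, in that order (R = Rz(yaw) Ry(pitch) Rx(roll)).
In Python, from station import env, eyes gives the robot as it stands. The module is installed in compiled form; this text tells all that it offers. Calls block until the motion is done:
- env.goto(position, orientation): joint-space move of the TCP to a pose.
- env.movel(position, orientation=None, speed=150, f_stop=None): straight line of the TCP; orientation=None keeps the orientation; speed is the mean speed in mm/s. With f_stop (N) it stops when the force on the tool has changed by that much, and returns True; else False.
- env.move_j(angles): joint-space move.
- env.grip(opening): finger opening in mm; the grip force is fixed at half the most; returns when the fingers have stopped.
- env.pause(seconds).
- env.ik(position, orientation): joint angles nearest the present ones, or None.
- env.state(): the state.
- eyes.capture(name): name is "scene" or "top"; returns the picture (480x640x3 uint8, blue, green, red); there is no depth.
- eyes.calibration(name): a dict with "mtx" (3x3 intrinsics, pixels), "pose" (4x4, takes a point from camera to world coordinates). Camera axes: x right, y down, z forward; pixel columns grow to the right and rows downward; lengths in mm; the calibration is good to about 2 mm. A picture is of the moment at which its call begins. calibration takes no time and is no camera call.
A pose or a line that the arm cannot do raises env.Unreachable and nothing moves.
- env.sign_off(): hands the job in; it is judged then, once.
The state is a dict: "time_s": time; "q": joint angles; "dq": joint speeds; "joint_efforts": joint torques, N m; "tool_pos": TCP position; "ee_rot": TCP orientation; "wrist_force": force on the tool from outside, world axes, zero at the start; "ft_torque": the same for the moment, N m; "finger_gap": finger opening in mm; "grasp_force": force on a finger pad.
Only numpy, scipy, OpenCV 4.12 (cv2) and the standard library are available. Lean on these libraries where they do the work, as an engineer would, in place of code of your own. Each camera call takes 0.05 s, during which the arm holds its last target. There are 200 camera calls.

## Working session

There is one attempt and no reset: what is moved stays moved. The work goes in short steps, each a Python script; the robot and the scene stay as the last script left them, time stands still between calls to the robot, and variables do not carry over. Pictures are saved under pics/ and viewed, at most 10 in all, crops included, and the job is handed in when it is done.

```bash
mkdir -p pics; python3 - <<'E'
from station import env, eyes
import cv2,numpy as np
for n in("scene","top"):
    cv2.imwrite(f"pics/{n}0.png",eyes.capture(n)); c=eyes.calibration(n); print(n,np.round(c["mtx"],1).tolist(),np.round(c["pose"],3).tolist())
s=env.state();print(s["time_s"],s["tool_pos"],s["ee_rot"])
E
```

```text
scene [[588.9, 0.0, 324.2], [0.0, 588.9, 239.0], [0.0, 0.0, 1.0]] [[0.506, 0.686, -0.524, 1171.949], [0.863, -0.407, 0.3, -249.763], [-0.007, -0.603, -0.797, 1011.173], [0.0, 0.0, 0.0, 1.0]]
top [[513.4, 0.0, 317.8], [0.0, 513.4, 238.8], [0.0, 0.0, 1.0]] [[-0.02, -0.983, 0.182, 404.141], [-0.999, 0.015, -0.03, 115.578], [0.026, -0.182, -0.983, 1075.382], [0.0, 0.0, 0.0, 1.0]]
0.1 [243.14132299 520.81516559 230.74990779] [-1.79937930e+02 -7.77391648e-03  1.54972114e+02]
```

View pics/scene0.png

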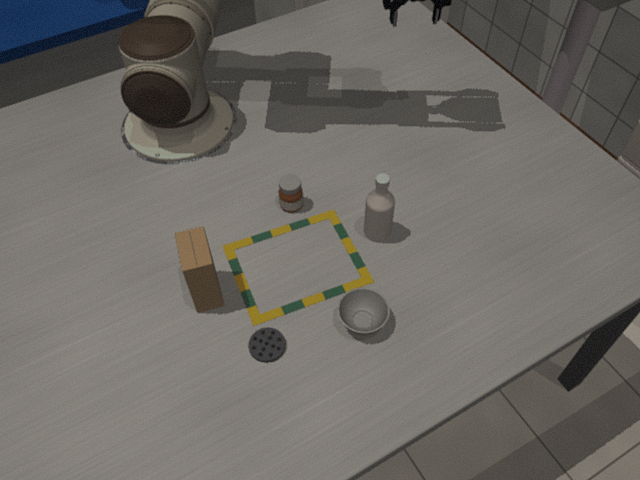

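View pics/top0.png

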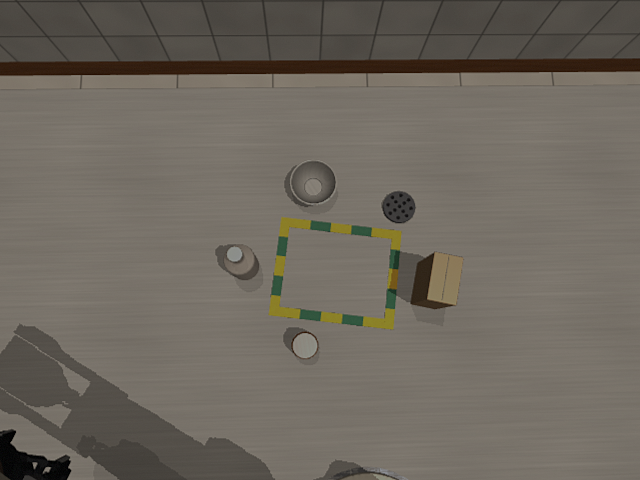

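Scene: carton at about (200,270), just short of the tape's near strip (240,285). Top: carton's top face at about (447,280), tape from (270,220) to (400,328), bowl at (313,183), plate at (399,207), jar at (305,345), bottle at (240,258).

```bash
cat > h.py <<'E'
from station import env, eyes
import cv2,numpy as np
def ray(n,px,z):
    c=eyes.calibration(n);px=np.atleast_2d(np.asarray(px,float))
    d=np.c_[px,np.ones(len(px))]@np.linalg.inv(c["mtx"]).T@c["pose"][:3,:3].T
    o=c["pose"][:3,3]; return (o+d*((z-o[2])/d[:,2])[:,None])[:,:2]
def big(m):
    cs,_=cv2.findContours(m.astype(np.uint8),cv2.RETR_EXTERNAL,cv2.CHAIN_APPROX_NONE)
    return max(cs,key=cv2.contourArea)[:,0]
def rect(n,m,z):
    r=cv2.minAreaRect(ray(n,big(m),z).astype(np.float32)); return r,cv2.boxPoints(r)
E
python3 - <<'E'
from h import *
np.set_printoptions(precision=1,suppress=True)
for n in("top","scene"):
    im=cv2.imread(f"pics/{n}0.png");h,s,v=cv2.split(cv2.cvtColor(im,cv2.COLOR_BGR2HSV))
    tp=(s>100)&(h>22)&(h<90)
    if n=="scene": tp[:200]=0
    else: tp[:210]=0; tp[335:]=0
    tp=cv2.morphologyEx(tp.astype(np.uint8),cv2.MORPH_CLOSE,np.ones((7,7)))
    r,b=rect(n,tp,0);print(n,"tape",r);print(b)
    if n=="top":
        roi=np.zeros_like(s,bool);roi[245:312,408:470]=1
        print(im[280,450],im[280,425],im[280,480], im[262,432], im[315,430])
        m=roi&(s>60)&(v>110)&(h<25); r,b=rect(n,m,150);print("top face",r);print(b)
        m2=roi&(s>60)&(h<25); q=cv2.approxPolyDP(cv2.convexHull(big(m2)),3,True)[:,0];print("outline px",q.tolist());print(ray(n,q,0))
    else:
        roi=np.zeros_like(s,bool);roi[220:315,170:225]=1
        m2=roi&(s>70)&(h<25); q=cv2.approxPolyDP(cv2.convexHull(big(m2)),3,True)[:,0];print("outline px",q.tolist());print(ray(n,q,0));print(ray(n,q,150))
print("jar top",ray("top",(305,345),75),"plate",ray("top",(399,207),10),"bowl",ray("top",(314,183),45),"bottle",ray("top",(235,254),170))
im=cv2.imread("pics/top0.png")[220:340,370:490];cv2.imwrite("pics/c1.png",cv2.resize(im,None,fx=5,fy=5,interpolation=cv2.INTER_CUBIC))
E
```

```text
top tape ((531.4622192382812, 46.35150146484375), (260.6784973144531, 210.46287536621094), 82.36557006835938)
[[409.8 -68.9]
 [618.4 -96.8]
 [653.1 161.6]
 [444.5 189.5]]
[ 91 122 138] [26 39 49] [106 113 119] [22 37 48] [ 93 102 106]
top face ((499.4017333984375, -142.72900390625), (53.85125732421875, 88.83981323242188), 77.22566223144531)
[[ 450.1 -159.2]
 [ 536.8 -178.8]
 [ 548.7 -126.3]
 [ 462.  -106.6]]
outline px [[462, 257], [455, 305], [432, 308], [411, 303], [419, 261], [434, 252]]
[[ 558.5 -223.9]
 [ 457.2 -201.8]
 [ 451.9 -152.9]
 [ 463.1 -109.4]
 [ 551.4 -131.2]
 [ 570.2 -164.5]]
scene tape ((532.653564453125, 48.392677307128906), (259.7838134765625, 209.53070068359375), 82.42227935791016)
[[411.7 -66.5]
 [619.4 -94.2]
 [653.6 163.3]
 [445.9 191. ]]
outline px [[203, 227], [223, 305], [197, 311], [182, 270], [175, 233]]
[[ 344.2  -81. ]
 [ 547.4 -125.5]
 [ 533.8 -175.4]
 [ 427.2 -163.8]
 [ 328.4 -140.1]]
[[ 467.  -106. ]
 [ 640.1 -143.9]
 [ 628.5 -186.4]
 [ 537.7 -176.6]
 [ 453.6 -156.4]]
jar top [[383.2 113.9]] plate [[667.5 -92.4]] bowl [[712.7  89.8]] bottle [[546.2 235.8]]
```

View pics/c1.png

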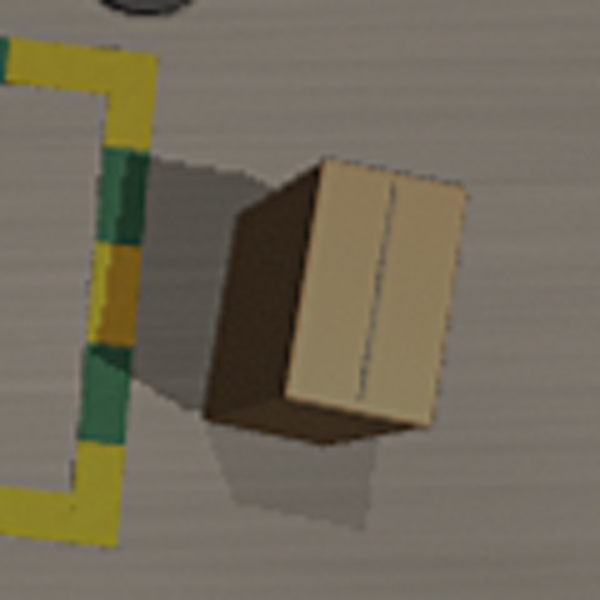

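Top crop: the carton's plain, dark side faces the tape, with its leading bottom edge from crop (235,215) to (205,415). It stands about 55 mm short of the inner edge, turned about -5 degrees from the zone, and the lane is clear.

```bash
cat >> h.py <<'E'
from scipy.spatial.transform import Rotation as R
A=np.radians(82.4);O=np.array([532.,47.4]);XZ=np.array([np.cos(A),np.sin(A)]);YZ=np.array([-XZ[1],XZ[0]])
def W(x,y,z): return list(O+x*XZ+y*YZ)+[z]
def Z(p): d=np.asarray(p)-O; return np.c_[d@XZ,d@YZ]
def ori(t,s):
    t=np.radians(t);f=np.r_[XZ,0];u=np.array([0,0,1.])
    z=np.sin(t)*f-np.cos(t)*u; y=s*np.r_[YZ,0]; x=np.cross(y,z)
    return R.from_matrix(np.c_[x,y,z]).as_euler("xyz",degrees=True).tolist()
E
python3 - <<'E'
from h import *
np.set_printoptions(precision=1,suppress=True)
for s in(1,-1):
    for p in((-270,6,300),(-270,6,11),(-144,6,11),(-60,4,135)):
        q=env.ik(W(*p),ori(35,s)); print(s,p,None if q is None else np.array(q))
E
```

```text
1 (-270, 6, 300) [-48.   13.3  75.6  28.3 112.8 145.7]
1 (-270, 6, 11) [-48.   26.7  93.5  26.   84.8 131.4]
1 (-144, 6, 11) [-37.9  21.  102.   30.4  78.2 137.7]
1 (-60, 4, 135) [-29.8   9.6  99.8  32.2  86.1 151.1]
-1 (-270, 6, 300) [-48.   13.3  75.6  28.3 112.8 -34.3]
-1 (-270, 6, 11) [-48.   26.7  93.5  26.   84.8 -48.6]
-1 (-144, 6, 11) [-37.9  21.  102.   30.4  78.2 -42.3]
-1 (-60, 4, 135) [-29.8   9.6  99.8  32.2  86.1 -28.9]
```

```bash
python3 - <<'E'
from h import *
np.set_printoptions(precision=1,suppress=True)
o=ori(35,-1)
p=env.state()["tool_pos"]; env.movel([p[0],p[1],330],speed=200)
env.goto(W(-270,6,300),o); env.grip(50)
env.movel(W(-270,6,11),o,speed=150)
print(env.movel(W(-180,6,11),o,speed=50,f_stop=15))
s=env.state();print(s["time_s"],Z(s["tool_pos"][:2]),s["tool_pos"][2],s["wrist_force"])
cv2.imwrite("pics/top1.png",eyes.capture("top"))
a=eyes.capture("scene");cv2.imwrite("pics/scene1.png",a)
cv2.imwrite("pics/v1.png",np.hstack([cv2.resize(a[180:360,130:330],(400,360)),cv2.resize(cv2.imread("pics/top1.png")[200:350,300:467],(400,360))]))
E
```

```text
False
7.9917 [[-180.1    6. ]] 10.985738437032987 [-0.7 -0.  -0.2]
```

View pics/v1.png

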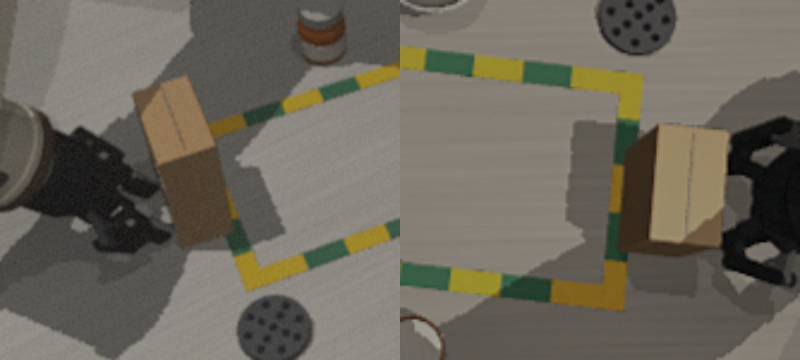

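The carton is upright, aligned with the zone and clear of everything; its leading bottom edge is on the near strip (right panel, x about 622–655). I'll slide on, back off and measure.

```bash
python3 - <<'E'
from h import *
np.set_printoptions(precision=1,suppress=True)
o=ori(35,-1)
print(env.movel(W(-143,6,11),o,speed=40,f_stop=15))
env.movel(W(-190,6,30),o,speed=100); env.movel(W(-215,5,128),o,speed=150)
s=env.state();print(s["time_s"])
im=eyes.capture("top");cv2.imwrite("pics/top2.png",im);cv2.imwrite("pics/scene2.png",eyes.capture("scene"))
cv2.imwrite("pics/v2.png",np.hstack([cv2.resize(cv2.imread("pics/scene2.png")[180:360,130:330],(400,360)),cv2.resize(im[200:350,300:467],(400,360))]))
h,s,v=cv2.split(cv2.cvtColor(im,cv2.COLOR_BGR2HSV))
roi=np.zeros_like(s,bool);roi[235:320,340:470]=1
h=h.astype(int)
m=roi&(s>60)&(v>70)&(h<22); r,b=rect("top",m,150);print("topface",r[1],Z(r[0]));print(Z(b))
E
```

```text
False
10.65
topface (55.367591857910156, 90.72359466552734) [[-110.4   10.7]]
[[-138.1   56. ]
 [-138.   -34.7]
 [ -82.6  -34.6]
 [ -82.8   56.1]]
```

View pics/v2.png

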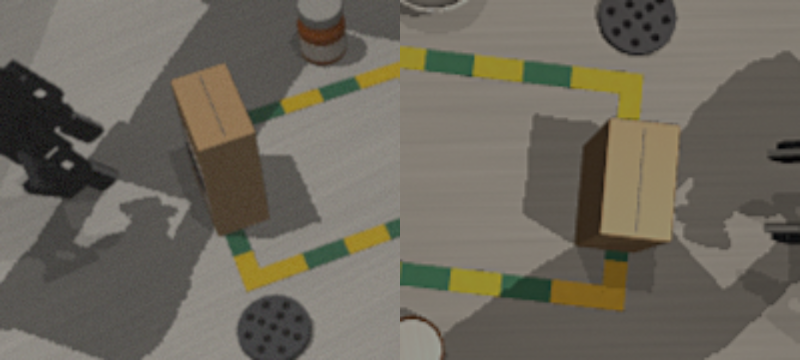

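The carton is upright and square, with its leading edge at x = -83 (27 mm inside) and y = 11 mm. Topple now.

```bash
python3 - <<'E'
from h import *
np.set_printoptions(precision=1,suppress=True)
o=ori(35,-1)
env.movel(W(-165,10.5,124),o,speed=100)
print(env.movel(W(-75,10.5,126),o,speed=55,f_stop=20))
env.pause(.3)
s=env.state();print(s["time_s"],Z(s["tool_pos"][:2]),s["wrist_force"])
env.movel(W(-200,10,170),o,speed=150); env.movel(W(-270,6,250),o,speed=150)
im=eyes.capture("top");a=eyes.capture("scene")
cv2.imwrite("pics/v3.png",np.hstack([cv2.resize(a[160:360,130:430],(400,267)),cv2.resize(im[160:360,200:500],(400,267))]))
h,s,v=cv2.split(cv2.cvtColor(im,cv2.COLOR_BGR2HSV))
cv2.imwrite("pics/top3.png",im)
print(env.state()["time_s"])
E
```

```text
False
13.4917 [[-75.1  10.5]] [-0.7 -0.2 -0.8]
15.4833
```

View pics/v3.png

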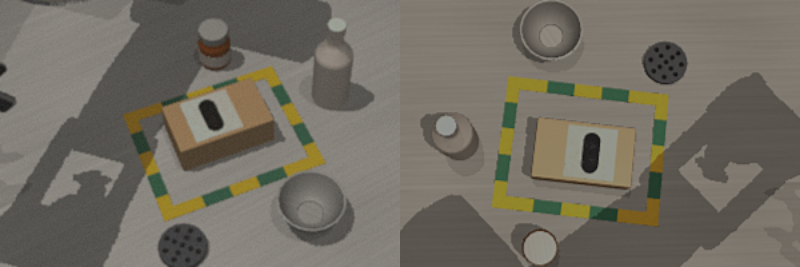

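The carton lies flat with its oval opening upward (at right panel (591,152)), inside the tape on all sides. The bystanders haven't moved and the arm is clear.

```bash
python3 -c "
from station import env
env.pause(.5);print(env.sign_off())"
```

```text
the job is handed in; nothing more can be done
None
```

The carton was slid upright to about 27 mm inside the near strip and toppled; it now lies flat with its opening upward, wholly inside the rectangle, with the bystanders where they stood, and I handed the job in at about 16 s.

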